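Park the tool tin in the corner bumper

ROBOT

A 7-joint arm with a two-finger parallel gripper is mounted at the origin on the work surface. World frame = base frame: x ahead of the robot, y to its left, z up, the work surface at z = 0. Lengths are in m, angles in rad, forces in N, time in s.
With the tool pointing down it reaches from about 0.4 to 0.85 m from the base axis. Payload 10.4 kg.
Tool frame: the origin (TCP) lies midway between the tips of the shut fingers; the grasp point (between the pads) lies 19 mm behind it; z points along the fingers, y is the line along which they close (so a half turn about z gives the same grasp; the last joint's range is limited). The gripper opens to 87 mm and grips with 3 to 60 N. Pads are 19 mm wide; open, the fingers measure 117 mm over their backs; the gripper's body (75 mm by 190 mm) begins 51 mm behind the grasp point.
Start: joints at [-1.337, 0.332, -0.065, 1.46, 0.022, 1.35, -0.088], TCP at [0.159, 0.605, 0.223] pointing down, gripper open.
Joint ranges: [-2.6, 2.6], [-0.5, 2.12], [-1.47, 1.34], [0.16, 2.42], [-1.27, 4.41], [0.06, 2.06], [-2.6, 2.6]. Speed limits (rad/s): [2.22, 2.22, 2.79, 2.79, 3.14, 3.14, 3.14].

INTERFACE

Orientations are given as a unit quaternion [x, y, z, w].
In Python, from bench import r gives the robot as it stands.
- The arm moves only by the tool move_arm, never from a script. Its argument "targets" is a list of rows, each a list of 3 entries, a list of its own where there are three numbers: the shift along the tool's x, y, z in cm, then the turn, a rotation vector about the tool's x, y, z in rad, then the opening in per cent of the stroke, from 0 (shut) to 100 (fully open). In form: [[[x, y, z], [wx, wy, wz], gripper], ...]. A call has 1 to 20 rows; each row shifts and turns the commanded pose from where the row before left it, along the tool's axes as they then stand; what a row does not reach is not made up. A row lasts 1/8 s, in which the tool goes at most 62.5 mm and 10.7 degrees, less where a joint would pass 70% of its speed; a pose out of reach is approached as far as the arm can. A call with a gripper value outside its range is refused whole. The fingers move at their own pace and stop on an object; "grip_force" is the grip in N (left out, the last holds). Time passes only in rows, so rows that do not move let the fingers close. It gives the time, the measured TCP pose, the force, the opening and the grip force at its end, in the units of the state.
- r.read_state(): the state, without advancing time (a new reading comes with each control period).
- r.camera(name): name is "scene" or "side" or "wrist"; returns a dict with "image" (480x640x3 uint8, blue, green, red), "vertical_fov" (degrees; the focal length in pixels is half the picture's height over the tangent of half this angle, whatever the lens; pixels are square), "cx", "cy" (the principal point, pixels), "cam_to_world" (4x4, takes a point from camera to world coordinates). Camera axes: x right, y down, z forward; pixel columns grow to the right and rows downward; lengths in m; the calibration is good to about 2 mm. A picture is of the moment at which its call begins. There is no depth.
- r.close_job(): hands the job in; it is judged then, once.
The state is a dict: "time": time; "joint_positions": joint angles; "joint_vel": joint speeds; "joint_torque": joint torques, N m; "ee_pos": TCP position; "eef_rot": TCP orientation; "ft_force": force on the tool from outside, world axes, zero at the start; "torque": the same for the moment, N m; "width": finger opening in m; "grip_force": force on a finger pad.
Only numpy, scipy, OpenCV 4.12 (cv2) and the standard library are available. Lean on these libraries where they do the work, as an engineer would, in place of code of your own. Each camera call takes 0.05 s, during which the arm holds its last target. There are 200 camera calls.

TASK

Press the lid of the aluminium tool tin shut, then push the closed tin along the stool top into the inside corner of the L-shaped bumper, so that its hinge side lies flush against the long leg and its end flush against the short leg. Nothing needs grasping: do not lift or tip the tin, and leave the gauge head, the tire lever and the coasters where they are.

Things in the scene. Friction and masses are not known exactly. Their poses are not given: they have to be found in the camera images.
- tin: Loose aluminium tool tin, 0.3 to 0.6 kg, 75 mm (its x) by 110 mm (its y) by 42 mm high, 48 mm with the lid shut. Origin: centre of its underside; z up. The lid is hinged along the top of its +x side (x = 37.5 mm, 42 mm up). It starts within 0.3 rad of parallel to the bumper, +x side towards the long leg, clear of both legs. It slides with a few newtons.
- tin_lid (a joint): Lid hinge in rad: 0 fully shut, grows as the free edge rises; starts at 0.35 to 0.85. The lid is a 75 by 110 mm plate, 6 mm thick. A slightly stiff hinge keeps it where it is left; pressed straight down from above 30 mm or more from the hinge, it closes with 1 to 3 N.
- lid_edge (a point): Middle of the lid's free edge, on its upper face.
- corner: L-shaped bumper of hard orange silicone, 22 mm high and thick, fixed. Origin: on the stool top at the inside corner. Long leg: inner face is the plane x = 0, running 230 mm from the corner to its -y. Short leg: inner face is the plane y = 0, running 85 mm from the corner to its -x. Its x axis points away from the robot (within 0.2 rad).
- corner_park (a point): Where the origin of the fully parked tin lies: on the stool top, x = -37.5 mm, y = -55 mm in the bumper's frame. The parked tin's axes are parallel to the bumper's, its +x (hinge) side to the long leg, its +y end to the short leg.
- gauge: Bystander: green plastic floor pump gauge head, a round puck 66 mm across and 40 mm high with a spout 67 mm out along its x; dial up; origin at the centre of its underside. Stands to the left or right of the work.
- lever: Bystander: steel tire lever lying flat behind the long leg, 128 mm along its x, 18 mm wide, 7 mm high; origin under its middle.
- coaster_a: Bystander: round white ceramic coaster, 90 mm across, 8 mm thick; origin at the centre of its underside. To the left or right of the work.
- coaster_b: Bystander: a second coaster just like the first, left of the work.
Not all that is in view belongs to the job. There is more than one size of the tin; the one meant has the size given above.

How it is judged:
By the outcome, as a careful person would: the job done as asked, in the order asked, and still so for the second after the job is handed in, with the robot touching nothing.
It also fails if it takes over 62 s, if anything falls off the work surface, if the arm or the gripper's body presses on something with over 40 N, if the wrist force passes 120 N, or if a joint passes its speed limit or range.

## Working session

There is one attempt and no reset: what is moved stays moved. The work goes in short steps, Python scripts to look and compute and a tool call to move; the robot and the scene stay as the last step left them, time stands still between calls to the robot, and variables do not carry over. Pictures are saved under pics/ and viewed, at most 10 in all, crops included, and the job is handed in when it is done.

Besides the shell and the picture viewer there is one more tool, called after ">>>" by a JSON object that holds its "op" and its "data", one argument or row to a line. move_arm: Moves the arm, as the interface text tells. Its arguments: {"type":"object","properties":{"targets":{"type":"array"},"grip_force":{"type":"number"}},"required":["targets"]}

```bash
mkdir -p pics
cat > h.py <<'E'
import numpy as np, cv2
from bench import r
def ray(c,u,v):
    f=240/np.tan(np.radians(c["vertical_fov"])/2); T=np.array(c["cam_to_world"])
    d=T[:3,:3]@np.array([(u-c["cx"])/f,(v-c["cy"])/f,1]); return T[:3,3],d
def onz(c,u,v,z=0):
    o,d=ray(c,u,v); return o+d*(z-o[2])/d[2]
def proj(c,p):
    f=240/np.tan(np.radians(c["vertical_fov"])/2); T=np.array(c["cam_to_world"])
    q=T[:3,:3].T@(np.array(p)-T[:3,3]); return c["cx"]+f*q[0]/q[2],c["cy"]+f*q[1]/q[2]
E
python3 - <<'E'
from h import *
import pickle
s=r.read_state(); print(s)
C={}
for n in("scene","side"):
    c=r.camera(n); C[n]=c; cv2.imwrite(f"pics/{n}0.png",c["image"]); print(n,c["vertical_fov"],c["cx"],c["cy"],np.round(c["cam_to_world"],3).tolist())
pickle.dump(C,open("c0.pkl","wb"))
E
```

```text
{'time': 0.0, 'joint_positions': array([-1.33661598,  0.33286486, -0.06470434,  1.46094636,  0.02161932,
        1.34993879, -0.0884879 ]), 'joint_vel': array([ 0.00171162, -0.00053044,  0.00020867,  0.00024378,  0.00095988,
        0.00112211, -0.00148662]), 'joint_torque': array([ 4.29772863e-04, -6.23259974e+01,  2.46725441e-02, -3.89894629e+01,
       -6.13248604e-02,  3.97093815e-02,  1.42018102e-04]), 'ee_pos': array([0.1586384 , 0.60411464, 0.22175595]), 'eef_rot': array([ 1.28017100e-01,  9.91771692e-01, -7.28842616e-04, -5.00632845e-05]), 'ft_force': array([-0.32330321,  0.67070983, -0.48549768]), 'torque': array([-0.036823  ,  0.00602421, -0.01970815]), 'grip_force': 0.0, 'width': 0.08732959189164262}
scene 51.44379514769879 315.6785723742649 238.63813174294702 [[-0.502, 0.538, -0.677, 1.231], [0.865, 0.325, -0.383, 0.378], [0.014, -0.778, -0.629, 0.683], [0.0, 0.0, 0.0, 1.0]]
side 49.218919223593716 311.5175913917098 240.36285512896404 [[0.998, -0.041, 0.038, 0.517], [-0.055, -0.561, 0.826, -0.852], [-0.012, -0.827, -0.562, 0.639], [0.0, 0.0, 0.0, 1.0]]
```

View pics/scene0.png

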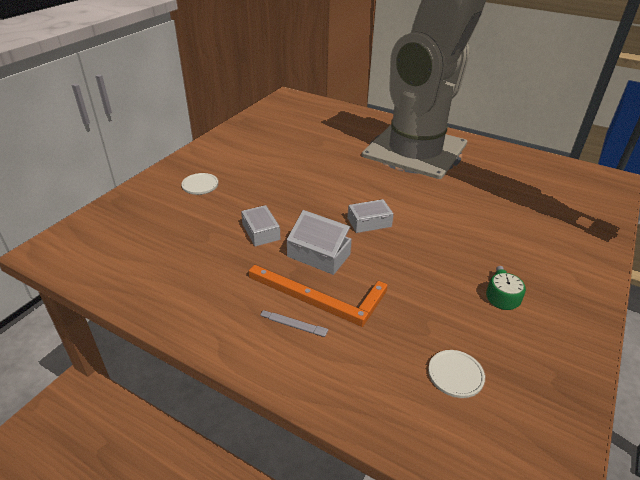

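View pics/side0.png

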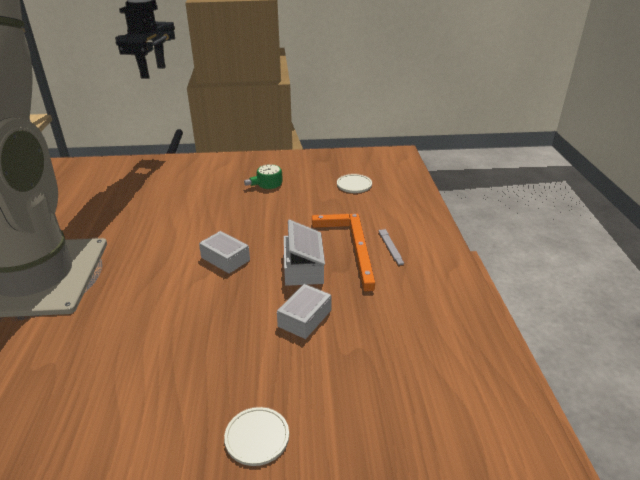

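Run:
```python
import cv2,numpy as np
a=cv2.imread("pics/scene0.png")[200:330,235:400]; b=cv2.imread("pics/side0.png")[205:305,270:390]
cv2.imwrite("pics/z1.png",cv2.resize(a,None,fx=4.6,fy=4.6,interpolation=cv2.INTER_CUBIC))
cv2.imwrite("pics/z2.png",cv2.resize(b,None,fx=6,fy=6,interpolation=cv2.INTER_CUBIC))
```

```text
(no output)
```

View pics/z1.png

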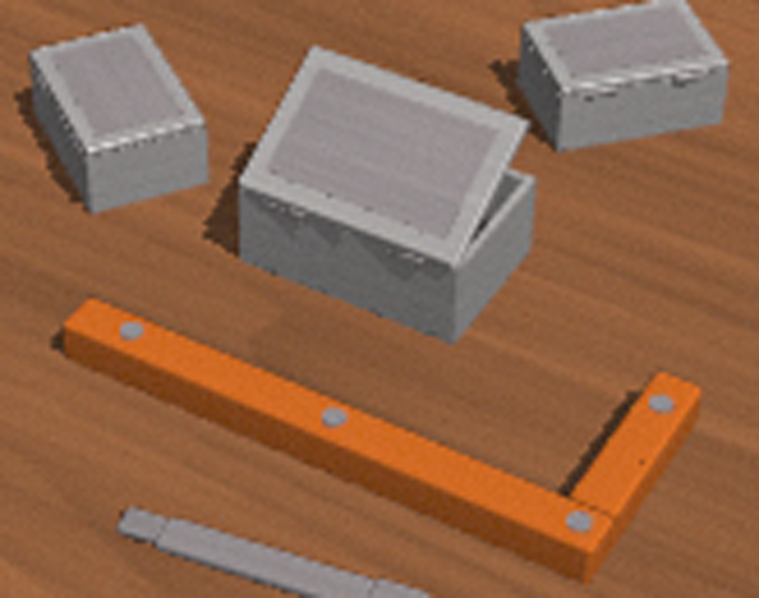

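View pics/z2.png

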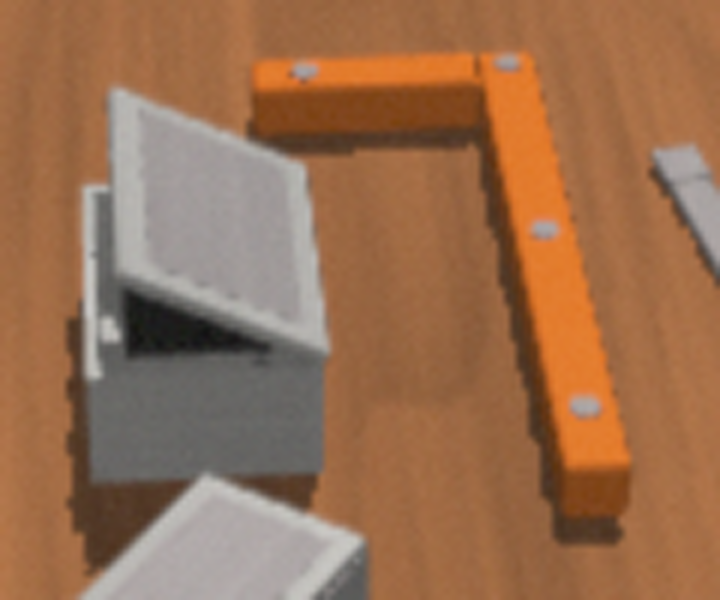

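```bash
cat > m.py <<'E'
from h import *
import pickle
C=pickle.load(open("c0.pkl","rb"))
A=lambda x,y,z:onz(C["scene"],235+x/4.6,200+y/4.6,z)[:2]
B=lambda x,y,z:onz(C["side"],270+x/6,205+y/6,z)[:2]
def ang(p,q): d=q-p; return np.arctan2(d[1],d[0])
for n,F,c,l,s in(("scene",A,(569,493),(90,298),(660,373)),("side",B,(484,90),(563,470),(253,88))):
    c,l,s=[F(*p,.022) for p in(c,l,s)]
    print(n,"corner",c,"long",np.linalg.norm(l-c),"yaw",ang(l,c)-np.pi/2,"short",np.linalg.norm(s-c),"yaw",ang(s,c))
a=A(455,342,0);b=A(240,262,0);d=B(92,482,0);e=B(320,470,0)
print("tin +x+y",a,"+x-y",b,e,"-x-y",d,"len",np.linalg.norm(a-b),np.linalg.norm(d-e),"yaw",ang(b,a)-np.pi/2,ang(d,e))
t=ang(b,a)-np.pi/2
# lid free edge by two rays
def tri(p,q):
    M=np.zeros((3,3));v=np.zeros(3)
    for o,k in(ray(C["scene"],235+p[0]/4.6,200+p[1]/4.6),ray(C["side"],270+q[0]/6,205+q[1]/6)):
        k=k/np.linalg.norm(k);P=np.eye(3)-np.outer(k,k);M+=P;v+=P@o
    return np.linalg.solve(M,v)
print("lid",tri((528,125),(113,90)),tri((315,47),(122,275)))
# decoys top corners
for p in((35,55),(145,27),(205,125),(90,150),(520,22),(690,0),(728,62),(562,92)):print("decoy",p,A(*p,.045))
E
python3 m.py
```

```text
scene corner [0.6496523  0.14042086] long 0.22759168591269124 yaw 0.01511451788400553 short 0.08054630006986992 yaw -0.029625798907480294
side corner [0.65019347 0.12839065] long 0.22321062719841608 yaw -0.00632392244226776 short 0.08538835042886363 yaw -0.09077208497978195
tin +x+y [0.57540911 0.05006885] +x-y [ 0.57904764 -0.05875904] [ 0.57548006 -0.06235446] -x-y [ 0.50200815 -0.06333904] len 0.10888870083706585 0.0734785045698161 yaw 0.03342137800974987 0.013400008193413573
lid [0.51357837 0.04899936 0.07796868] [ 0.51382688 -0.05921104  0.07869965]
decoy (35, 55) [ 0.54666382 -0.19331261]
decoy (145, 27) [ 0.50083109 -0.16198194]
decoy (205, 125) [ 0.55038877 -0.09487066]
decoy (90, 150) [ 0.59237391 -0.1288176 ]
decoy (520, 22) [ 0.40330546 -0.0094984 ]
decoy (690, 0) [0.34311268 0.05342107]
decoy (728, 62) [0.38135545 0.09003863]
decoy (562, 92) [0.44353086 0.03318135]
```

>>> {"op": "move_arm", "data": {
  "targets": [
    [[0,0,0],[0,0,-0.135],0],
    [[0,0,0],[0,0,-0.135],0],
    [[-2.3,-3.8,0],[0,0,0],0],
    [[-2.3,-3.8,0],[0,0,0],0],
    [[-2.3,-3.8,0],[0,0,0],0],
    [[-2.3,-3.8,0],[0,0,0],0],
    [[-2.3,-3.8,0],[0,0,0],0],
    [[-2.3,-3.8,0],[0,0,0],0],
    [[-2.3,-3.8,0],[0,0,0],0],
    [[-2.3,-3.8,0],[0,0,0],0],
    [[-2.3,-3.8,0],[0,0,0],0],
    [[-2.3,-3.8,0],[0,0,0],0],
    [[-2.3,-3.8,0],[0,0,0],0],
    [[-2.3,-3.8,0],[0,0,0],0],
    [[-2.3,-3.8,0],[0,0,0],0],
    [[-2.3,-3.8,0],[0,0,0],0],
    [[-2.3,-3.8,0],[0,0,0],0],
    [[-2.3,-3.8,0],[0,0,0],0]
  ]
}}

```text
time: 2.35
ee_pos: [0.5352, 0.0002, 0.2224]
eef_rot: [-0.007, 1.0, 0.0, -0.0]
ft_force: [1.0, 0.2, -1.0]
width: 0.0005
grip_force: 0.0
```

>>> {"op": "move_arm", "data": {
  "targets": [
    [[0,0,0],[0,0,0],0],
    [[0,0,0],[0,0,0],0]
  ]
}}

```text
time: 2.6
ee_pos: [0.5344, 0.002, 0.2221]
eef_rot: [-0.007, 1.0, 0.0, -0.0]
ft_force: [-0.4, 0.8, 0.5]
width: 0.0001
grip_force: 0.0
```

Run:
```python
from h import *
import pickle
c=r.camera("wrist"); pickle.dump({"wrist":c},open("c1.pkl","wb")); cv2.imwrite("pics/w1.png",c["image"]); print(np.round(c["cam_to_world"],3))
s=r.read_state(); print(s["ee_pos"],s["eef_rot"],s["ft_force"])
```

```text
[[-0.015  0.964  0.266  0.461]
 [ 1.     0.014  0.004 -0.   ]
 [ 0.001  0.266 -0.964  0.383]
 [ 0.     0.     0.     1.   ]]
[0.53428888 0.00257843 0.22225717] [-7.30384921e-03  9.99973235e-01  2.43843998e-04 -3.52643788e-04] [-1.34941972  0.4579627   0.39231089]
```

View pics/w1.png

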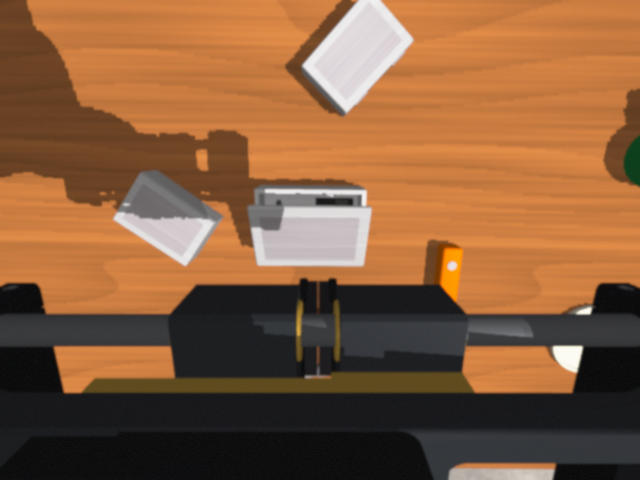

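Run:
```python
from h import *
import pickle
c=pickle.load(open("c1.pkl","rb"))["wrist"]
for n,u,v,z in(("hinge-",258,266,.048),("hinge+",364,266,.048),("rim-",257,188,.042),("rim+",366,189,.042),("free-",248,207,.078),("free+",371,207,.078),("short in end",443,248,.022),("short in mid",440,290,.022),("decoy1",150,171,.045),("decoy1",221,216,.045),("decoy2",343,114,.045),("decoy2b",412,40,.045)):print(n,onz(c,u,v,z))
```

```text
hinge- [ 0.5765414 -0.0590216  0.048    ]
hinge+ [0.57499471 0.0490297  0.048     ]
rim- [ 0.4982673  -0.05854488  0.042     ]
rim+ [0.49769867 0.04789354 0.042     ]
free- [ 0.51117792 -0.06087505  0.078     ]
free+ [0.50960683 0.04808103 0.078     ]
short in end [0.56204945 0.13736828 0.022     ]
short in mid [0.61095883 0.13941753 0.022     ]
decoy1 [ 0.48329939 -0.15967463  0.045     ]
decoy1 [ 0.52593408 -0.09448692  0.045     ]
decoy2 [0.42950084 0.02288669 0.045     ]
decoy2b [0.36818651 0.08084787 0.045     ]
```

>>> {"op": "move_arm", "data": {
  "targets": [
    [[0.8,-0.7,2],[0,0,0],0],
    [[0,0,3.5],[0,0,0],0],
    [[0,0,3.5],[0,0,0],0],
    [[0,0,3],[0,0,0],0],
    [[0,0,1],[0,0,0],0],
    [[0,0,1],[0,0,0],0],
    [[0,0,1],[0,0,0],0],
    [[0,0,1],[0,0,0],0],
    [[0,0,0.6],[0,0,0],0],
    [[0,0,0.5],[0,0,0],0],
    [[0,0,0],[0,0,0],0]
  ]
}}

```text
time: 4.03
ee_pos: [0.5267, -0.0057, 0.0513]
eef_rot: [-0.007, 1.0, -0.0, -0.0]
ft_force: [-0.5, 0.8, -0.8]
width: 0.0003
grip_force: 0.0
```

>>> {"op": "move_arm", "data": {
  "targets": [
    [[0,0,0.2],[0,0,0],0],
    [[0,0,0.2],[0,0,0],0],
    [[0,0,0],[0,0,0],0]
  ]
}}

```text
time: 4.4
ee_pos: [0.527, -0.0057, 0.0483]
eef_rot: [-0.007, 1.0, 0.0, 0.0]
ft_force: [-4.0, -0.2, 10.6]
width: 0.0005
grip_force: 5.3
```

>>> {"op": "move_arm", "data": {
  "targets": [
    [[0,0,0.1],[0,0,0],0],
    [[0,0,0],[0,0,0],0],
    [[0,0,-1.5],[0,0,0],0],
    [[0,0,-3.5],[0,0,0],0],
    [[2,0,-3],[0,0,0],50],
    [[3,0,0],[0,0,0],50],
    [[1.3,0,0],[0,0,0],50],
    [[0,0,0],[0,0,0],50],
    [[0,0,0],[0,0,0],50]
  ]
}}

```text
time: 5.52
ee_pos: [0.4645, -0.0064, 0.1266]
eef_rot: [-0.007, 1.0, -0.0, 0.0]
ft_force: [0.2, 1.0, 0.1]
width: 0.0406
grip_force: 0.0
```

Run:
```python
from h import *
s=r.read_state(); print(s["ee_pos"],s["width"],s["ft_force"])
c=r.camera("scene")["image"][170:330,220:400]; d=r.camera("side")["image"][190:310,230:390]
z=lambda a:cv2.resize(a,(400,int(400*a.shape[0]/a.shape[1])),interpolation=cv2.INTER_CUBIC)
a,b=z(c),z(d); h=min(a.shape[0],b.shape[0]); cv2.imwrite("pics/l.png",np.hstack([a[:h],b[:h]]))
```

```text
[ 0.46454226 -0.00639712  0.12655196] 0.04057494392515295 [0.21899012 0.98501115 0.07099497]
```

View pics/l.png

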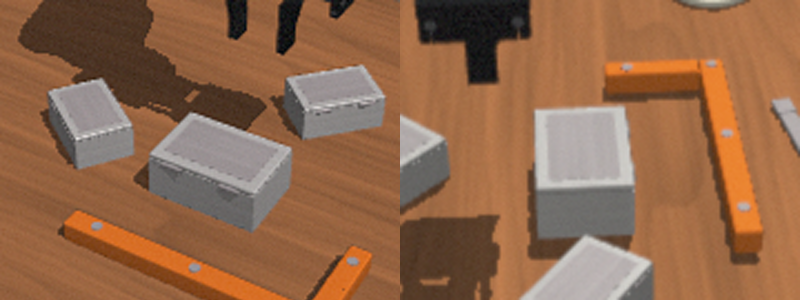

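>>> {"op": "move_arm", "data": {
  "targets": [
    [[-0.5,0,2],[0,0,0],50],
    [[0,0,3],[0,0,0],50],
    [[0,0,3],[0,0,0],50],
    [[0,0,2],[0,0,0],50],
    [[0,0,0.6],[0,0,0],50],
    [[0,0,0],[0,0,0],50],
    [[-1,0,0],[0,0,0],50],
    [[-0.6,0,0],[0,0,0],50],
    [[-0.6,0,0],[0,0,0],50],
    [[-0.8,0,0],[0,0,0],50],
    [[-0.8,0,0],[0,0,0],50],
    [[-0.8,0,0],[0,0,0],50],
    [[-0.8,0,0],[0,0,0],50],
    [[-0.8,0,0],[0,0,0],50],
    [[-0.8,0,0],[0,0,0],50],
    [[-0.8,0,0],[0,0,0],50],
    [[-0.5,0,0],[0,0,0],50],
    [[0,0,0],[0,0,0],50]
  ]
}}

```text
time: 7.88
ee_pos: [0.5521, -0.0053, 0.0204]
eef_rot: [-0.007, 1.0, -0.0, 0.0]
ft_force: [-0.6, -0.2, -0.0]
width: 0.0433
grip_force: 0.2
```

>>> {"op": "move_arm", "data": {
  "targets": [
    [[-0.4,0,0],[0,0,0],50],
    [[-0.4,0,0],[0,0,0],50],
    [[-0.3,0,0],[0,0,0],50],
    [[-0.2,0,0],[0,0,0],50],
    [[0,0,0],[0,0,0],50]
  ]
}}

```text
time: 8.5
ee_pos: [0.5608, -0.005, 0.0198]
eef_rot: [-0.006, 1.0, 0.001, -0.004]
ft_force: [-22.9, 1.1, 16.2]
width: 0.0434
grip_force: 11.4
```

>>> {"op": "move_arm", "data": {
  "targets": [
    [[-0.2,0,0],[0,0,0],50],
    [[0,0,0],[0,0,0],50]
  ]
}}

```text
time: 8.75
ee_pos: [0.5609, -0.0049, 0.0195]
eef_rot: [-0.006, 1.0, 0.001, -0.006]
ft_force: [-31.5, 2.8, 23.6]
width: 0.0433
grip_force: 15.7
```

>>> {"op": "move_arm", "data": {
  "targets": [
    [[1,0,0],[0,0,0],50],
    [[2.5,0,-0.5],[0,0,0],50],
    [[0,0,-3],[0,0,0],0],
    [[0,0,-3.5],[0,0,0],0],
    [[0,0,-3],[0,0,0],0],
    [[-2,-2.5,0],[0,0,0],0],
    [[-3,-3.5,0],[0,0,0],0],
    [[-2.9,-3,0],[0,0,0],0],
    [[0,0,0],[0,0,0],0],
    [[0,0,0],[0,0,0],0]
  ]
}}

```text
time: 10.0
ee_pos: [0.6122, -0.0942, 0.1204]
eef_rot: [-0.007, 1.0, 0.0, 0.0]
ft_force: [0.1, -0.0, 0.8]
width: 0.0004
grip_force: 0.0
```

Run:
```python
from h import *
import pickle
s=r.read_state(); print(s["ee_pos"],s["eef_rot"],s["joint_positions"][6])
c=r.camera("scene")
C={"scene":c,"side":r.camera("side")}; pickle.dump(C,open("c2.pkl","wb"))
z=lambda a:cv2.resize(a,(400,int(400*a.shape[0]/a.shape[1])),interpolation=cv2.INTER_CUBIC)
a,b=z(c["image"][190:330,235:400]),z(C["side"]["image"][190:320,250:390]); h=min(a.shape[0],b.shape[0]); cv2.imwrite("pics/l2.png",np.hstack([a[:h],b[:h]]))
```

```text
[ 0.61216628 -0.09421763  0.12041523] [-6.65683505e-03  9.99977819e-01  4.67095103e-05  2.13305419e-04] 1.849513389480703
```

View pics/l2.png

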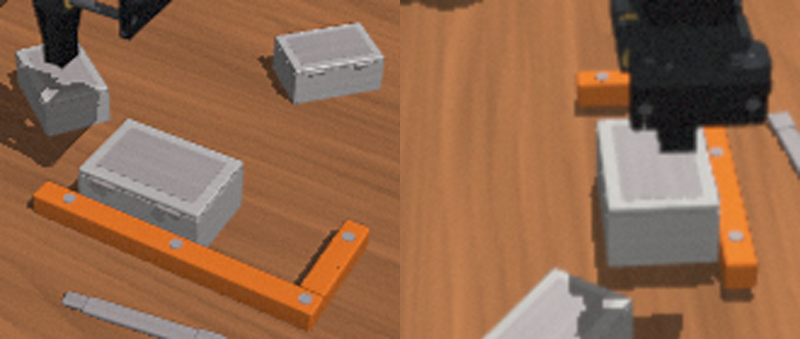

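>>> {"op": "move_arm", "data": {
  "targets": [
    [[0,0,2],[0,0,0],0],
    [[0,0,3],[0,0,0],0],
    [[0,0,3],[0,0,0],0],
    [[0,0,1.5],[0,0,0],0],
    [[0,0,0.5],[0,0,0],0],
    [[0,0.7,0],[0,0,0],0],
    [[0,0.7,0],[0,0,0],0],
    [[0,0.8,0],[0,0,0],0],
    [[0,0.8,0],[0,0,0],0],
    [[0,0.8,0],[0,0,0],0],
    [[0,0.8,0],[0,0,0],0],
    [[0,0.8,0],[0,0,0],0],
    [[0,0.8,0],[0,0,0],0],
    [[0,0.8,0],[0,0,0],0],
    [[0,0.8,0],[0,0,0],0],
    [[0,0.8,0],[0,0,0],0],
    [[0,0.6,0],[0,0,0],0],
    [[0,0,0],[0,0,0],0]
  ]
}}

```text
time: 12.35
ee_pos: [0.611, -0.002, 0.0208]
eef_rot: [-0.007, 1.0, 0.0, 0.0]
ft_force: [0.5, -2.5, 2.6]
width: 0.0007
grip_force: 1.1
```

>>> {"op": "move_arm", "data": {
  "targets": [
    [[0,0.4,0],[0,0,0],0],
    [[0,0.4,0],[0,0,0],0],
    [[0,0.2,0],[0,0,0],0],
    [[0,0,0],[0,0,0],0]
  ]
}}

```text
time: 12.85
ee_pos: [0.6107, 0.0071, 0.0207]
eef_rot: [-0.006, 1.0, -0.0, 0.0]
ft_force: [0.5, -5.0, 3.7]
width: 0.0003
grip_force: 2.5
```

>>> {"op": "move_arm", "data": {
  "targets": [
    [[0,0.3,0],[0,0,0],0],
    [[0,0.2,0],[0,0,0],0],
    [[0,0,0],[0,0,0],0]
  ]
}}

```text
time: 13.22
ee_pos: [0.6107, 0.0121, 0.0207]
eef_rot: [-0.006, 1.0, -0.0, 0.0]
ft_force: [0.4, -5.0, 4.3]
width: 0.0005
grip_force: 2.7
```

>>> {"op": "move_arm", "data": {
  "targets": [
    [[0,0.2,0],[0,0,0],0],
    [[0,0,0],[0,0,0],0]
  ]
}}

```text
time: 13.48
ee_pos: [0.6106, 0.014, 0.0207]
eef_rot: [-0.006, 1.0, -0.0, 0.0]
ft_force: [0.9, -5.6, 4.1]
width: 0.0005
grip_force: 2.8
```

>>> {"op": "move_arm", "data": {
  "targets": [
    [[0,0.2,0],[0,0,0],0],
    [[0,0,0],[0,0,0],0]
  ]
}}

```text
time: 13.72
ee_pos: [0.6106, 0.016, 0.0207]
eef_rot: [-0.006, 1.0, -0.0, 0.0]
ft_force: [0.2, -5.9, 4.4]
width: 0.0003
grip_force: 2.8
```

>>> {"op": "move_arm", "data": {
  "targets": [
    [[0,0.2,0],[0,0,0],0],
    [[0,0,0],[0,0,0],0]
  ]
}}

```text
time: 13.98
ee_pos: [0.6106, 0.0177, 0.0207]
eef_rot: [-0.006, 1.0, -0.0, 0.0]
ft_force: [-0.0, -6.5, 4.1]
width: 0.0005
grip_force: 3.4
```

>>> {"op": "move_arm", "data": {
  "targets": [
    [[0,0.2,0],[0,0,0],0],
    [[0,0,0],[0,0,0],0]
  ]
}}

```text
time: 14.22
ee_pos: [0.6104, 0.0179, 0.0207]
eef_rot: [-0.006, 1.0, -0.001, 0.0]
ft_force: [-0.5, -10.3, 4.0]
width: 0.0002
grip_force: 5.6
```

Run:
```python
from h import *
s=r.read_state(); print(s["ee_pos"],s["ft_force"])
z=lambda a:cv2.resize(a,(400,int(400*a.shape[0]/a.shape[1])),interpolation=cv2.INTER_CUBIC)
a,b=z(r.camera("scene")["image"][220:330,270:400]),z(r.camera("side")["image"][190:300,270:390]); h=min(a.shape[0],b.shape[0]); cv2.imwrite("pics/l3.png",np.hstack([a[:h],b[:h]]))
```

```text
[0.61041081 0.0179246  0.02069235] [ -0.53395633 -10.3036987    3.98747034]
```

View pics/l3.png

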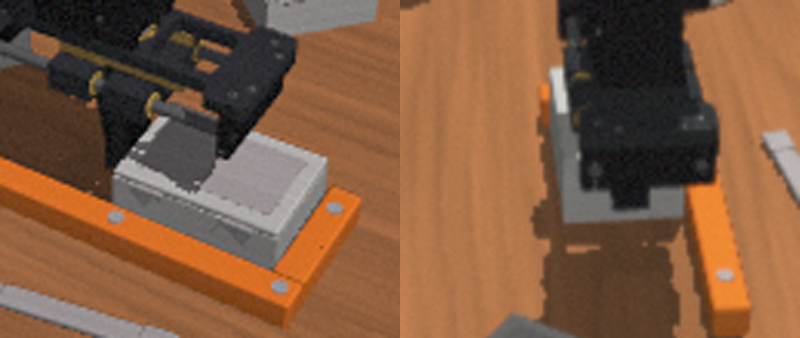

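>>> {"op": "move_arm", "data": {
  "targets": [
    [[0,0.2,0],[0,0,0],0],
    [[0,0.1,0],[0,0,0],0],
    [[0,0,0],[0,0,0],0]
  ]
}}

```text
time: 14.7
ee_pos: [0.61, 0.0182, 0.0207]
eef_rot: [-0.005, 1.0, -0.003, -0.0]
ft_force: [-1.8, -17.1, 6.1]
width: 0.0002
grip_force: 9.2
```

>>> {"op": "move_arm", "data": {
  "targets": [
    [[0,-1,0],[0,0,0],0],
    [[0,-2.5,0],[0,0,0],0],
    [[0,0,-3],[0,0,0],0],
    [[0,0,-4],[0,0,0],0],
    [[0,0,-3],[0,0,0],0],
    [[2.5,3,0],[0,0,0],50],
    [[3,4,0],[0,0,0],50],
    [[2,2.4,0],[0,0,0],50],
    [[0,0,0],[0,0,0],50],
    [[0,0,0],[0,0,0],50]
  ]
}}

```text
time: 15.95
ee_pos: [0.5349, 0.0814, 0.1205]
eef_rot: [-0.007, 1.0, 0.0, 0.0]
ft_force: [0.7, 0.5, 0.9]
width: 0.0406
grip_force: 0.0
```

>>> {"op": "move_arm", "data": {
  "targets": [
    [[0,0,2],[0,0,0],50],
    [[0,0,3],[0,0,0],50],
    [[0,0,3],[0,0,0],50],
    [[0,0,1.5],[0,0,0],50],
    [[0,0,0.5],[0,0,0],50],
    [[-0.8,0,0],[0,0,0],50],
    [[-0.8,0,0],[0,0,0],50],
    [[-0.6,0,0],[0,0,0],50],
    [[-0.3,0,0],[0,0,0],50],
    [[-0.2,0,0],[0,0,0],50],
    [[0,0,0],[0,0,0],50]
  ]
}}

```text
time: 17.32
ee_pos: [0.5607, 0.0819, 0.0204]
eef_rot: [-0.007, 1.0, 0.0, -0.001]
ft_force: [-5.6, 0.3, 4.2]
width: 0.0434
grip_force: 2.6
```

Contact at the same x. Press a little, then retreat and look.

>>> {"op": "move_arm", "data": {
  "targets": [
    [[-0.2,0,0],[0,0,0],50],
    [[0,0,0],[0,0,0],50]
  ]
}}

```text
time: 17.58
ee_pos: [0.5608, 0.082, 0.0201]
eef_rot: [-0.007, 1.0, 0.0, -0.003]
ft_force: [-14.7, 0.5, 10.9]
width: 0.0433
grip_force: 7.2
```

>>> {"op": "move_arm", "data": {
  "targets": [
    [[0.8,0,0],[0,0,0],50],
    [[3,0,0],[0,0,0],50],
    [[0,0,-3],[0,0,0],50],
    [[0,0,-4],[0,0,0],50],
    [[0,0,-4],[0,0,0],50],
    [[3,0,-4],[0,0,0],50],
    [[4,0,-4],[0,0,0],50],
    [[4,0,-3],[0,0,0],50],
    [[0,0,0],[0,0,0],50],
    [[0,0,0],[0,0,0],50]
  ]
}}

```text
time: 18.82
ee_pos: [0.416, 0.0799, 0.2403]
eef_rot: [-0.007, 1.0, 0.0, 0.0]
ft_force: [-0.2, 0.4, -0.7]
width: 0.0434
grip_force: 0.0
```

Run:
```python
from h import *
s=r.read_state(); print(s["ee_pos"],s["ft_force"])
z=lambda a:cv2.resize(a,(400,int(400*a.shape[0]/a.shape[1])),interpolation=cv2.INTER_CUBIC)
a,b=z(r.camera("scene")["image"][220:330,270:400]),z(r.camera("side")["image"][190:300,270:390]); h=min(a.shape[0],b.shape[0]); cv2.imwrite("pics/l4.png",np.hstack([a[:h],b[:h]]))
```

```text
[0.41597578 0.0799446  0.24032639] [-0.17733208  0.365286   -0.74228229]
```

View pics/l4.png

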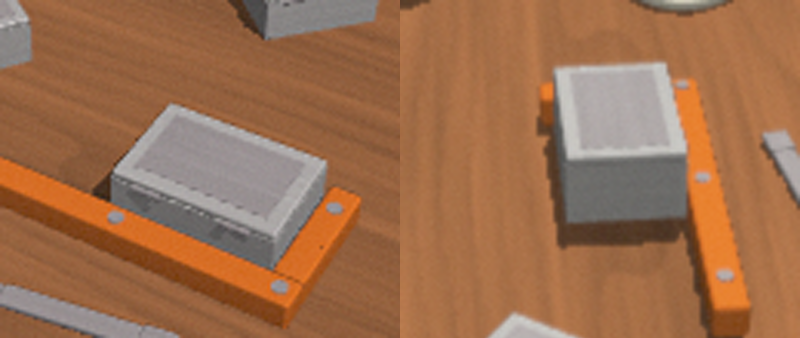

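The picture shows the tin shut and flush against both legs: its end is on the short leg at about (300,230) and its hinge side is on the long leg at about (200,235) in the left half.

```bash
python3 -c "
from bench import r
print(r.close_job())"
```

```text
the job is handed in; nothing more can be done
None
```

The tin's lid is pressed shut and the closed tin sits in the bumper corner, flush against both legs in the last camera views; nothing else was touched, and I handed the job in after about 19 s of robot time.

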